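# Feel the gap with a taper feeler

### The arm

A 6-joint arm with a two-finger parallel gripper is mounted at the origin on a cart in front of the work surface, level with it; the furniture and walls round the work are solid. World frame = base frame: x ahead of the robot, y to its left, z up, the work surface at z = 0. Lengths are in mm, angles in rad, forces in N, time in s.
With the tool pointing down it reaches from about 275 to 975 mm from the base axis. Payload 8.4 kg.
Tool frame: the origin (TCP) lies on the front face of the gripper's body, between the roots of the fingers; the fingertips stand 88 mm ahead of it and the grasp point (between the pads) lies 69 mm ahead of it; y points along the fingers, x is the direction in which the jaws open and shut, and the axes are right-handed (so a half turn about y gives the same grasp; the last joint's range is limited). The gripper opens to 92 mm and grips with 3 to 60 N. Pads are 20 mm wide; open, the fingers measure 128 mm over their backs; the gripper's body (75 mm by 189 mm) begins 69 mm behind the grasp point.
Start: joints at [-1.324, 0.353, 1.633, -0, 1.155, -0.002], TCP at [153.899, -605.759, 302.683] pointing down, gripper open.
Joint ranges: [-2.63, 2.63], [-0.92, 2.1], [0.06, 2.66], [-1.3, 4.44], [0, 2.69], [-3.02, 3.02]. Speed limits (rad/s): [2.22, 2.22, 2.79, 3.14, 3.14, 3.14].

### API

Orientations are given as [roll, pitch, yaw] about the fixed x, y, z axes, in that order (R = Rz(yaw) Ry(pitch) Rx(roll)).
In Python, from plant import ctrl gives the robot as it stands.
- The arm moves only by the tool servo_tool, never from a script. Its argument "series" is one flat list of numbers, 4 for each row, row after row: the shift along the tool's x, y, z normalised to -1 to 1, where 1 is 100 mm, then the turn about the tool's y normalised to -1 to 1, where 1 is 180 degrees. In form: [x, y, z, spin, x, y, z, spin, ...]. A call has 1 to 12 rows; each row shifts and turns the commanded pose from where the row before left it, along the tool's axes as they then stand; what a row does not reach is not made up. A row lasts 1/10 s, in which the tool goes at most 50 mm and 8.59 degrees, less where a joint would pass 70% of its speed; a pose out of reach is approached as far as the arm can. A call with a number of a shift or a turn outside -1 to 1 is refused whole. A call with a gripper value outside its range is refused whole. "grip" is the opening, from 0 (shut) to 1 (fully open), set as the call begins (left out, the last holds). The fingers move at their own pace and stop on an object; "force" is the grip in N (left out, the last holds). Time passes only in rows, so rows that do not move let the fingers close. It gives the time, the measured TCP pose, the force and the opening at its end, in the units of the state.
- ctrl.sense(): the state, without advancing time (a new reading comes with each control period).
- ctrl.capture(name): name is "scene" or "top"; returns the picture (420x560x3 uint8, red, green, blue); there is no depth.
- ctrl.camera_params(name): a dict with "fovy" (degrees; the focal length in pixels is half the picture's height over the tangent of half this angle, whatever the lens; pixels are square), "cx", "cy" (the principal point, pixels), "pose" (4x4, takes a point from camera to world coordinates). Camera axes: x right, y down, z forward; pixel columns grow to the right and rows downward; lengths in mm; the calibration is good to about 2 mm. A picture is of the moment at which its call begins. camera_params takes no time and is no camera call.
- ctrl.close_job(): hands the job in, once; it reports no verdict.
Trained networks look in the newest picture that a camera, given by its name, has taken for a name from the list of things; names that differ only in an ending like _2 or _b are one class to them, and where a whole thing is asked for, a point or a joint stands for the part that bears it (a point fixed in the world has none). Each returns a list of dicts, best first, with "conf" (0 to 1); they miss things now and then, are a little off and sometimes report something else, mostly with a low value. They report only what shows in the picture. A call takes as long as a camera call. They do not tell look-alikes from the thing itself.
- ctrl.boxes_of(camera, label): "point" ([x, y, z] in mm, in the coordinates of the camera as it stood for that picture, good to about 4 mm: the middle of the surface that is visible of it).
- ctrl.spot_point(camera, label): "point" ([x, y, z] in mm, in the coordinates of the camera as it stood for that picture, good to about 4 mm: a listed point, or the origin of a listed thing).
The state is a dict: "time_s": time; "joint_pos": joint angles; "joint_velocities": joint speeds; "joint_efforts": joint torques, N m; "tcp_pos": TCP position; "orientation": TCP orientation; "wrist_force": force on the tool from outside, world axes, zero at the start; "torque": the same for the moment, N m; "gripper_width": opening from 0.0 (shut) to 1.0 (fully open).
Only numpy, scipy, OpenCV 4.12 (cv2) and the standard library are available. Lean on these libraries where they do the work, as an engineer would, in place of code of your own. Each camera call takes 0.05 s, during which the arm holds its last target. There are 200 camera calls.

### The job

Start the gap readout by pressing the console's three keys fully, one at a time, from the largest to the smallest. Then take the taper feeler by its handle out of the wooden block and slide its blade upright, midway along the plates, down into the gap between the two steel plates of the stand until it drags snugly on both, without forcing it. Finish there: the program ends while the fingers still hold the feeler still at that depth. Leave the other things where they are.

Things in the scene. Friction and masses are not known exactly. Their poses are not given: they have to be found in the camera images.
- key_large (a joint): the largest white round push key, 36 mm across, one of three in a row on the console (which place is which varies, spacing 60 mm). Its position is key_large_top. Joint value: metres pressed, 0 released to 0.006 fully down; springs back; full travel takes 5 N, count a press from 4 mm
- key_large_top (a point): centre of the top face of the largest key (36 mm across), where a finger presses straight down
- key_medium (a joint): the middle-sized white round push key, 25 mm across, one of three in a row on the console (which place is which varies, spacing 60 mm). Its position is key_medium_top. Joint value: metres pressed, 0 released to 0.006 fully down; springs back; full travel takes 5 N, count a press from 4 mm
- key_medium_top (a point): centre of the top face of the middle-sized key (25 mm across), where a finger presses straight down
- key_small (a joint): the smallest white round push key, 16 mm across, one of three in a row on the console (which place is which varies, spacing 60 mm). Its position is key_small_top. Joint value: metres pressed, 0 released to 0.006 fully down; springs back; full travel takes 5 N, count a press from 4 mm
- key_small_top (a point): centre of the top face of the smallest key (16 mm across), where a finger presses straight down
- console: readout console, a fixed grey plastic box 110 (x) x 200 (y) x 35 mm high with a dark display on its far half and the three keys in a row along its y on its near half; origin at the centre of its underside
- feeler: taper feeler, loose, about 90 g, 114 mm tall: a steel wedge blade 72 mm long and 16 mm wide (x) under a plastic handle 36 (x) x 16 (y) x 42 mm high. Origin at the blade's tip, z up along the tool; the blade's thickness (y) is 2 mm at the tip and grows evenly to 11 mm at 72 mm, where the handle's flat shoulder begins; the handle spans z = 72 to 114 mm. At the start it hangs upright in the block, its shoulder on the block's top. Grip it across the handle's 16 mm
- block: fixed wooden block 70 (x) x 60 (y) x 80 mm high with a through slot 23 (x) x 16 (y) mm in its top, in which the feeler stands; same yaw as the feeler; origin at the centre of its underside; lift the feeler 80 mm or more to clear it
- stand: fixed gap gauge stand, base 120 (x) x 130 (y) x 12 mm, carrying two upright steel plates 36 mm long (x) that face each other across a narrow gap; the gap's normal is the stand's y; origin at the centre of its underside. With the sprung plate at rest its face is the stand's plane y = 0; the gap lies at negative y of it and is 3.5 to 6 mm wide, different each time
- gap_mouth (a point): point on the stand over the gap, in the plane of the sprung plate's face at rest: x = 0, y = 0 of the stand, 100 mm above the worktop. The two plates end 100 mm above the worktop in 45 degree flared lips 10 mm high, each opening the mouth by 10 mm on its side; below 90 mm the faces are parallel and upright
- fixed_plate: the rigid plate of the gap, on the stand's -y side; same yaw as the stand; origin at the foot of its working face, 12 mm above the worktop, so its distance from the stand's origin along the stand's -y is the gap
- sprung_plate (a joint): plate on the stand's +y side; gives along the stand's +y. Metres: 0 at rest, up to 0.008; moves from 2 N, then 3 N per mm. Snug is 0.4 to 4 mm with the blade touching both plates (about 4 to 14 N of downward push); over 5.5 mm is forced. Only this plate gives: start the blade about 0.5 mm off the gap's middle toward it; a strong sideways push means it rubs on one plate only: give way
- tweezers: bystander: steel tweezers lying flat, 119 x 13 x 9 mm
- screwdriver: bystander: small screwdriver lying flat, 130 mm long, 19 mm thick
- tape_roll: bystander: flat roll of black tape, 60 mm across, 18 mm high
- drive: bystander: disk drive lying flat, 147 x 102 x 29 mm
- module: bystander: memory module lying flat, 133 x 30 x 5 mm
- pliers: bystander: side cutters lying flat, 143 x 57 x 14 mm
- board: bystander: small relay board, 70 x 50 x 17 mm
Not all that is in view belongs to the job. What is shaped like the block but red is not meant.

How it is judged (in metres and radians):
On the way, in this order (a step that is already met when the one before it is completed fails the run):
1. largest key pressed, alone, the feeler still in its block (value of joint key_large above 0.004 m and value of joint each of key_medium, key_small below 0.001 m and z of feeler in the frame of block below 0.02 m), for 0.04 s.
2. then the middle-sized key, alone (value of joint key_medium above 0.004 m and value of joint each of key_large, key_small below 0.001 m and z of feeler in the frame of block below 0.02 m), for 0.04 s.
3. then the smallest key, alone (value of joint key_small above 0.004 m and value of joint each of key_large, key_medium below 0.001 m and z of feeler in the frame of block below 0.02 m), for 0.04 s.
4. feeler lifted clear of the block in the fingers (z of feeler in the frame of block above 0.082 m and contact force between the fingers and feeler above 3 N), for 0.1 s.
5. blade snug between both plates (value of joint sprung_plate between 0.0004 and 0.004 m and contact force between feeler and fixed_plate above 1 N and contact force between the fingers and feeler above 3 N and angle between feeler's own z axis and vertical below 0.12 rad and angle between the y axis of feeler and the y axis of stand, either way round below 0.12 rad and x of feeler in the frame of stand between -0.012 and 0.012 m and y of feeler in the frame of stand between -0.009 and 0.006 m and z of feeler in the frame of stand between 0.018 and 0.085 m and linear speed of feeler below 0.01 m/s and value of joint each of key_large, key_medium, key_small below 0.001 m), for 0.3 s.
At the end, for the whole second after the job is handed in: Feeler gripped (over 3 N) and still, upright and square to the gap within 0.12 rad, tip within 12 mm of the plates' middle and 18 to 85 mm above the stand's underside; it presses the fixed plate with over 1 N and has pushed the sprung plate back 0.4 to 4 mm. Keys up (under 1 mm) (all of step 5); the arm keeps its last pose, push and grip.
It fails at once if two keys are down at once (value of joint each of key_large, key_medium above 0.003 m or value of joint each of key_large, key_small above 0.003 m or value of joint each of key_medium, key_small above 0.003 m).
It fails at once if the feeler is forced: the sprung plate is pushed back more than 5.5 mm (value of joint sprung_plate above 0.0055 m).
It fails at once if the feeler is dropped or tipped over (angle between feeler's own z axis and vertical above 0.7 rad).
It fails at once if a bystander is moved more than 30 mm (distance of any of tweezers, screwdriver, tape_roll, drive, module, pliers, board from where it was at the start of the episode above 0.03 m).
It also fails if it takes over 72 s, if anything falls off the work surface, if the arm or the gripper's body presses on something with over 40 N, if the wrist force passes 120 N, or if a joint passes its speed limit or range.

## Working session

There is one attempt and no reset: what is moved stays moved. The work goes in short steps, Python scripts to look and compute and a tool call to move; the robot and the scene stay as the last step left them, time stands still between calls to the robot, and variables do not carry over. Pictures are saved under pics/ and viewed, about 8 in all and at most 12, crops included, and the job is handed in when it is done.

Besides the shell and the picture viewer there is one more tool, called after "Request:" as a command line: name --argument value ..., lists and objects as JSON in quotes. servo_tool: Moves the arm, as the interface text tells. Its arguments: {"type":"object","properties":{"series":{"type":"array"},"grip":{"type":"number"},"force":{"type":"number"}},"required":["series"]}

```bash
mkdir -p pics
cat > h.py <<'E'
import numpy as np, cv2
from plant import ctrl
def cam(n):
    p=ctrl.camera_params(n); f=210/np.tan(np.radians(p['fovy'])/2); return f,p['cx'],p['cy'],np.array(p['pose'])
def proj(n,P):
    f,cx,cy,T=cam(n); q=np.linalg.inv(T)@np.append(P,1); return (cx+f*q[0]/q[2],cy+f*q[1]/q[2])
def ray(n,u,v,z):
    f,cx,cy,T=cam(n); d=T[:3,:3]@np.array([(u-cx)/f,(v-cy)/f,1]); o=T[:3,3]; return o+d*(z-o[2])/d[2]
def w(n,p): return (cam(n)[3]@np.append(p,1))[:3]
E
python3 - <<'E'
from h import *
for n in ('scene','top'):
    im=ctrl.capture(n); cv2.imwrite(f'pics/{n}0.png',im[:,:,::-1]); f,cx,cy,T=cam(n); print(n,f,cx,cy,T.round(2).tolist())
    for l in ['key_large_top','key_medium_top','key_small_top','console','feeler','block','stand','gap_mouth']:
        print(l,[(w(n,d['point']).round(),round(d['conf'],2),np.round(proj(n,w(n,d['point'])))) for d in ctrl.spot_point(n,l)[:3]])
print(ctrl.sense())
a=cv2.imread('pics/scene0.png');b=cv2.imread('pics/top0.png')
E
```

```text
scene 465.4245805026668 277.3388928244787 207.62698881237952 [[-0.74, -0.36, 0.57, -404.79], [-0.67, 0.42, -0.61, 1097.24], [-0.02, -0.83, -0.56, 1002.71], [0.0, 0.0, 0.0, 1.0]]
key_large_top [(array([ 484., -318.,   57.]), 0.54, array([354., 173.])), (array([ 483., -113.,   -3.]), 0.2, array([323., 207.]))]
key_medium_top [(array([ 475., -377.,   59.]), 0.41, array([364., 168.]))]
key_small_top []
console [(array([ 501., -317.,    1.]), 0.55, array([350., 184.]))]
feeler []
block [(array([402., 199.,   3.]), 0.89, array([285., 254.])), (array([447., 326.,   0.]), 0.78, array([249., 268.])), (array([402., -12.,   1.]), 0.57, array([324., 226.]))]
stand [(array([554.,  71.,  -1.]), 0.72, array([277., 221.]))]
gap_mouth [(array([550.,  70., 100.]), 0.9, array([278., 198.])), (array([422., 466.,  -1.]), 0.2, array([222., 295.]))]
top 438.033388307479 279.7842300585992 204.1035197632469 [[-0.01, -0.99, 0.1, 412.41], [-1.0, 0.01, 0.02, 71.23], [-0.02, -0.1, -0.99, 1301.87], [0.0, 0.0, 0.0, 1.0]]
key_large_top [(array([ 470., -374.,   58.]), 0.59, array([446., 227.])), (array([ 488., -317.
[... 676 characters left out ...]
7.]))]
{'time_s': 0.9, 'joint_pos': array([-1.32436440e+00,  3.52981117e-01,  1.63344116e+00,  5.68444613e-05,
        1.15524343e+00, -2.41377582e-03]), 'joint_velocities': array([-0.00230332,  0.00179642, -0.00031279, -0.0003907 ,  0.00045304,
       -0.00036061]), 'joint_efforts': array([ 5.92121760e-04, -5.93744731e+01, -3.34573996e+01,  7.00597884e-02,
        1.56550290e-02, -1.24886444e-05]), 'tcp_pos': array([ 153.92621054, -605.71724821,  302.67712756]), 'orientation': array([-1.57074415e+00,  7.29268331e-05, -1.32197358e+00]), 'wrist_force': array([-0.1776503 , -0.45417389, -0.20589849]), 'torque': array([ 0.05649717,  0.00403284, -0.04022346]), 'gripper_width': 1.0009971123368238}
```

Run:
```python
from h import *
b=cv2.imread('pics/top0.png')
c1=cv2.resize(b[180:280,180:380],None,fx=4,fy=4,interpolation=2)[:, :800]
c2=cv2.resize(b[180:260,380:480],None,fx=2.5,fy=2.5)
a=cv2.imread('pics/scene0.png')
c3=cv2.resize(a[140:300,210:390],None,fx=2,fy=2)
cv2.imwrite('pics/crops.png',np.vstack([c1,np.hstack([cv2.resize(b[195:245,380:480],(400,200)),cv2.resize(a[140:220,300:460],(400,200))])]))
```

```text
(no output)
```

View pics/scene0.png

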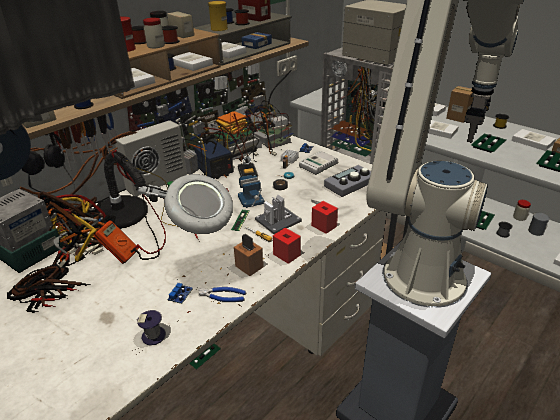

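View pics/crops.png

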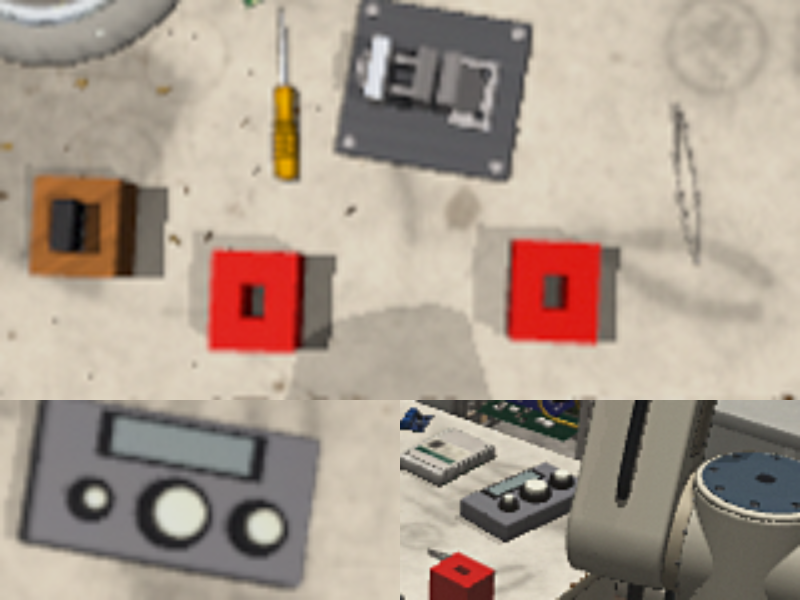

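Run:
```python
from h import *
b=cv2.imread('pics/top0.png').astype(int); 
g=b.min(2)
m=np.zeros(g.shape,np.uint8); m[205:240,385:470]=(g[205:240,385:470]>185)
n,l,s,c=cv2.connectedComponentsWithStats(m)
for i in range(1,n):
    if s[i,4]>8: print('key',s[i],c[i],ray('top',*c[i],58).round(1))
# handle dark
sub=b[215:255,180:225]; h=(sub.max(2)<75).astype(np.uint8)
n,l,s,c=cv2.connectedComponentsWithStats(h)
for i in range(1,n):
    if s[i,4]>8: print('dark',s[i],c[i]+[180,215])
# stand base
hsv=cv2.cvtColor(b.astype(np.uint8),cv2.COLOR_BGR2HSV)
st=((b.max(2)<100)).astype(np.uint8); st[:175]=0; st[230:]=0; st[:,:262]=0; st[:,316:]=0
cs,_=cv2.findContours(st,0,2); k=max(cs,key=cv2.contourArea); r=cv2.minAreaRect(k); print('stand',r)
P=[ray('top',*q,12)[:2] for q in cv2.boxPoints(r)]; print(np.round(P,1), np.mean(P,0))
# lamp candidates & big enlarge
cv2.imwrite('pics/z1.png',np.hstack([cv2.resize(b[215:255,180:220].astype(np.uint8),(400,400),interpolation=2),cv2.resize(b[178:228,264:314].astype(np.uint8),(400,400),interpolation=2)]))
```

```text
key [402 218   4   3  11] [403.36363636 219.09090909] [ 493.2 -254.9   58. ]
key [419 218  12  11  95] [424.57894737 222.71578947] [ 482.3 -314.1   58. ]
key [442 223   8   7  40] [445.65 226.25] [ 471.7 -372.7   58. ]
key [385 234  15   6  50] [392.58 237.32] [ 442.1 -222.7   58. ]
dark [29 11  6 23 93] [211.44086022 236.89247312]
dark [ 13  15  12  13 119] [197.28571429 235.7394958 ]
stand ((288.4324645996094, 201.90541076660156), (43.2369270324707, 39.45575714111328), 9.462323188781738)
[[504.6 142.7]
 [620.6 122.6]
 [597.6  -3.9]
 [482.2  17.2]] [551.24938853  69.6448056 ]
```

View pics/z1.png

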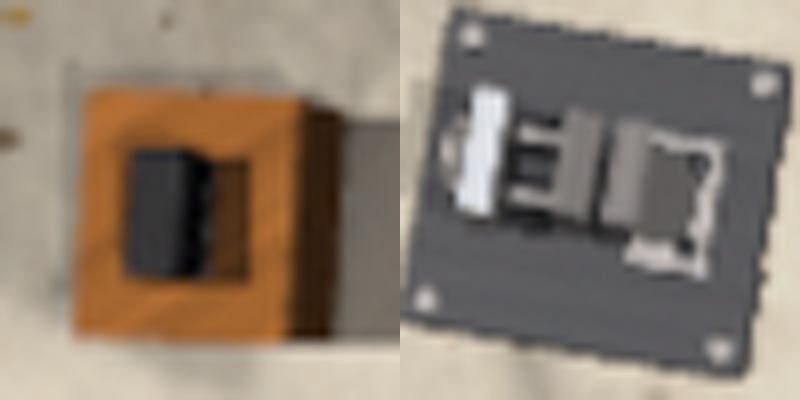

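View pics/top0.png

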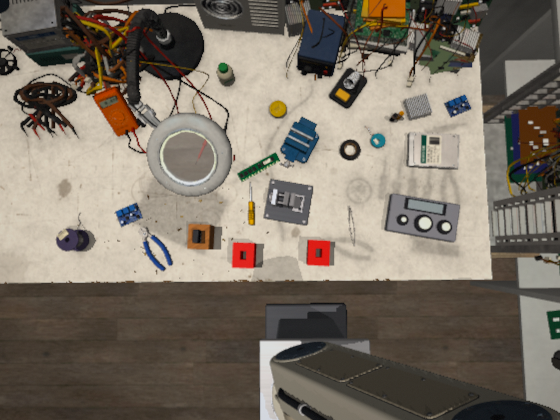

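```bash
cat >> h.py <<'E'
def go(P,yaw=None):
    s=ctrl.sense(); p=np.array(s['tcp_pos']); y=s['orientation'][2]; d=np.array(P)-p
    ax=np.array([np.cos(y),np.sin(y),0]); az=np.array([-np.sin(y),np.cos(y),0])
    print('tcp',p.round(1),'rpy',np.round(s['orientation'],3),'F',np.round(s['wrist_force'],1),'w',round(s['gripper_width'],3),'t',s['time_s'])
    print('move mm x,y,z',np.round([d@ax,-d[2],d@az],1),'spin',None if yaw is None else np.round(-(yaw-y)/np.pi,4))
E
python3 - <<'E'
from h import *
b=cv2.imread('pics/top0.png')
hsv=cv2.cvtColor(b,cv2.COLOR_BGR2HSV)
m=((hsv[...,0]<20)&(hsv[...,1]>110)&(hsv[...,2]>130)).astype(np.uint8); m[:222]=0;m[252:]=0;m[:,:184]=0;m[:,212:]=0
k=max(cv2.findContours(m,0,2)[0],key=cv2.contourArea); r=cv2.minAreaRect(k); print(r)
P=np.array([ray('top',*q,80)[:2] for q in cv2.boxPoints(r)]); print(P.round(1),P.mean(0))
print('handle',ray('top',195.7,236.3,122), 'gap',ray('top',264+20.3*50/40/1+0,178+16.5*1.25,100), ray('top',264+203/8,178+165/8,100))
# lamp triangulate
f,cx,cy,T=cam('top'); 
def rr(n,u,v):
    f,cx,cy,T=cam(n); d=T[:3,:3]@np.array([(u-cx)/f,(v-cy)/f,1]); return T[:3,3],d/np.linalg.norm(d)
o1,d1=rr('top',189,153);o2,d2=rr('scene',199,205)
t=np.linalg.lstsq(np.c_[d1,-d2],o2-o1,rcond=None)[0]; print('lamp',o1+d1*t[0],o2+d2*t[1])
L=o1+d1*t[0]; print('lamp near edge',ray('top',185,196,L[2]),ray('top',147,153,L[2]),ray('top',232,153,L[2]))
go([482,-315,170])
E
```

```text
((197.9966278076172, 236.0712890625), (21.02379608154297, 24.781444549560547), 2.726310968399048)
[[418.  354.2]
 [487.  351.6]
 [483.6 292.6]
 [414.6 295.4]] [450.82036231 323.43852382]
handle [448.85388902 320.97085929 122.        ] gap [550.5984437   66.97945112 100.        ] [550.5984437   66.97945112 100.        ]
lamp [670.76248185 334.49125349 153.41483481] [666.36291648 330.46777026 151.5028507 ]
lamp near edge [554.84934946 343.84333819 153.41483481] [672.38433875 447.70755259 153.41483481] [669.10846263 219.02981282 153.41483481]
tcp [ 153.9 -605.7  302.7] rpy [-1.571  0.    -1.322] F [-0.2 -0.5 -0.2] w 1.001 t 0.9
move mm x,y,z [-201.   132.7  389.6] spin None
```

Request:
servo_tool --series '[-0.2,0.1,0.39,0,-0.2,0.1,0.39,0,-0.2,0.1,0.39,0,-0.2,0.1,0.39,0,-0.2,0.1,0.39,0,-0.2,0.1,0.39,0,-0.2,0.1,0.39,0,-0.2,0.1,0.39,0,-0.2,0.1,0.39,0,-0.2,0.1,0.39,0,0,0,0,0]' --grip 0 --force 20

```text
time_s: 2.0
tcp_pos: [485.4, -312.6, 201.6]
orientation: [-1.57, 0.001, -1.318]
wrist_force: [0.0, -1.0, -0.3]
gripper_width: 0.066
```

Request:
servo_tool --series '[0.02,0.23,-0.03,0,0,0.2,0,0,0,0.06,0,0,0,0.03,0,0,0,0.03,0,0,0,0,0,0]'

```text
time_s: 2.6
tcp_pos: [480.3, -318.9, 148.2]
orientation: [-1.57, -0.001, -1.322]
wrist_force: [-0.8, 0.3, 0.7]
gripper_width: 0.006
```

Request:
servo_tool --series '[0,0.02,0.02,0,0,0.02,0,0,0,0,0,0]'

```text
time_s: 2.9
tcp_pos: [482.7, -318.3, 144.1]
orientation: [-1.57, -0.001, -1.322]
wrist_force: [1.0, -0.1, 2.6]
gripper_width: 0.004
```

Request:
servo_tool --series '[0,0.02,0,0,0,0.02,0,0,0,0,0,0]'

```text
time_s: 3.2
tcp_pos: [482.7, -318.3, 139.9]
orientation: [-1.57, -0.001, -1.322]
wrist_force: [2.5, -1.2, 4.3]
gripper_width: 0.003
```

Request:
servo_tool --series '[0,0.02,0,0,0,0.01,0,0,0,0,0,0]'

```text
time_s: 3.5
tcp_pos: [482.8, -318.4, 139.1]
orientation: [-1.57, -0.001, -1.322]
wrist_force: [-4.0, 3.6, 28.1]
gripper_width: 0.007
```

Request:
servo_tool --series '[0,-0.15,0,0,0,-0.15,0,0,0.26,0,-0.12,0,0.26,0,-0.12,0,0,0,0,0,0,0.1,0,0,0,0.08,0,0,0,0,0,0]'

```text
time_s: 4.3
tcp_pos: [470.9, -372.8, 146.8]
orientation: [-1.573, 0.003, -1.321]
wrist_force: [0.2, -0.8, -0.0]
gripper_width: 0.009
```

Request:
servo_tool --series '[0.01,0.03,0,0,0,0.02,0,0,0,0.02,0,0,0,0.01,0,0,0,0,0,0]'

```text
time_s: 4.8
tcp_pos: [472.0, -375.0, 140.7]
orientation: [-1.571, 0.0, -1.322]
wrist_force: [-0.5, 3.4, 4.5]
gripper_width: 0.002
```

Request:
servo_tool --series '[0,0.02,0,0,0,0.01,0,0,0,0,0,0]'

```text
time_s: 5.1
tcp_pos: [472.2, -375.3, 139.3]
orientation: [-1.57, -0.0, -1.322]
wrist_force: [-2.1, 7.3, 20.0]
gripper_width: 0.006
```

Request:
servo_tool --series '[0,-0.15,0,0,0,-0.15,0,0,-0.27,0,0.12,0,-0.27,0,0.12,0,-0.27,0,0.13,0,-0.28,0,0.13,0,0,0,0,0,0,0.1,0,0,0,0.08,0,0,0,0.03,0,0,0,0,0,0]'

```text
time_s: 6.2
tcp_pos: [493.1, -258.0, 145.8]
orientation: [-1.572, 0.001, -1.323]
wrist_force: [0.1, -0.1, -0.0]
gripper_width: 0.003
```

Run:
```python
from h import *
im=ctrl.capture('scene'); cv2.imwrite('pics/s2.png',cv2.resize(im[120:220,290:420,::-1],None,fx=5,fy=5))
go([493,-257,139])
```

```text
tcp [ 493.2 -258.   146.2] rpy [-1.572e+00  1.000e-03 -1.323e+00] F [-0.2  0.2 -0.9] w 0.008 t 6.25
move mm x,y,z [-1.   7.2  0. ] spin None
```

View pics/s2.png

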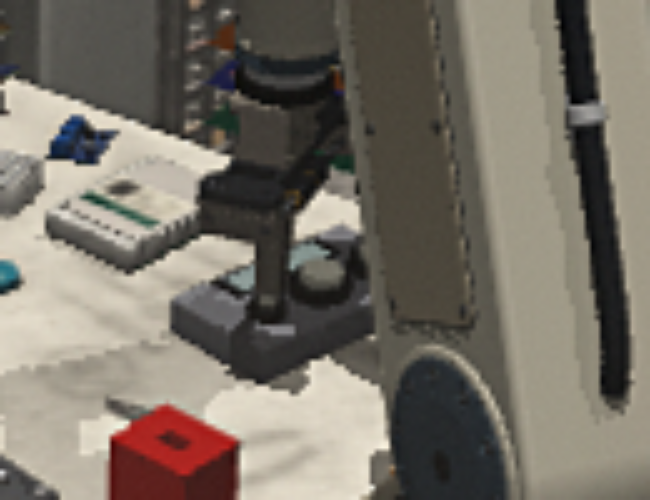

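The fingers (crop 265,300) stand over the small key at the near-left end of the row, with the large key free at (320,275).

Request:
servo_tool --series '[0,0.02,0,0,0,0.02,0,0,0,0.02,0,0,0,0.02,0,0,0,0,0,0]'

```text
time_s: 6.75
tcp_pos: [493.7, -257.8, 139.4]
orientation: [-1.571, -0.001, -1.322]
wrist_force: [-3.7, -3.2, 9.2]
gripper_width: 0.006
```

Request:
servo_tool --series '[0,0.01,0,0,0,0,0,0,0,-0.3,0,0,0,-0.4,0,0,0,-0.4,0,0,0,-0.4,0,0.0468,0,0,0,0.0468,0,0,0,0]'

```text
time_s: 7.55
tcp_pos: [494.0, -257.3, 288.8]
orientation: [-1.569, -0.001, -1.618]
wrist_force: [0.3, -0.3, -0.6]
gripper_width: 0.006
```

Request:
servo_tool --series '[-0.4,0,-0.05,0,-0.4,0,-0.05,0,-0.4,0,-0.05,0,-0.4,0,-0.05,0,-0.4,0,-0.05,0,-0.4,0,-0.05,0,-0.4,0,-0.05,0,-0.4,0,-0.05,0,-0.4,0,-0.05,0,-0.4,0,-0.05,0,-0.4,0,-0.05,0,0,0,0,0]' --grip 1

```text
time_s: 8.75
tcp_pos: [457.5, 188.3, 286.4]
orientation: [-1.573, 0.001, -1.608]
wrist_force: [0.3, 0.5, -0.7]
gripper_width: 1.001
```

Run:
```python
from h import *
go([449,321.5,300],-1.616)
```

```text
tcp [457.5 188.3 286.4] rpy [-1.573e+00  1.000e-03 -1.608e+00] F [ 0.3  0.5 -0.7] w 1.001 t 8.75
move mm x,y,z [-132.8  -13.6  -13.4] spin 0.0027
```

Request:
servo_tool --series '[-0.34,0,-0.04,0.003,-0.34,0,-0.03,0,-0.34,0,-0.03,0,-0.32,0,-0.03,0,0,0.25,0,0,0,0.25,0,0,0,0,0,0]'

```text
time_s: 9.45
tcp_pos: [450.5, 317.5, 233.7]
orientation: [-1.577, -0.005, -1.622]
wrist_force: [-1.4, 0.0, -0.3]
gripper_width: 1.002
```

Run:
```python
from h import *
im=ctrl.capture('scene'); cv2.imwrite('pics/s3.png',cv2.resize(im[180:290,190:330,::-1],None,fx=5,fy=5))
go([449,322.5,172],-1.616)
for l in ['feeler','block']:
  print(l,[(w('scene',d['point']).round(),round(d['conf'],2)) for d in ctrl.spot_point('scene',l)[:3]])
```

```text
tcp [451.4 317.9 235.6] rpy [-1.575 -0.003 -1.623] F [0.5 0.1 0. ] w 1.003 t 9.5
move mm x,y,z [-4.4 63.6 -2.7] spin -0.0022
feeler []
block [(array([401., 200.,   4.]), 0.88), (array([547., 178.,   3.]), 0.7), (array([405., -13.,   4.]), 0.62)]
```

View pics/s3.png

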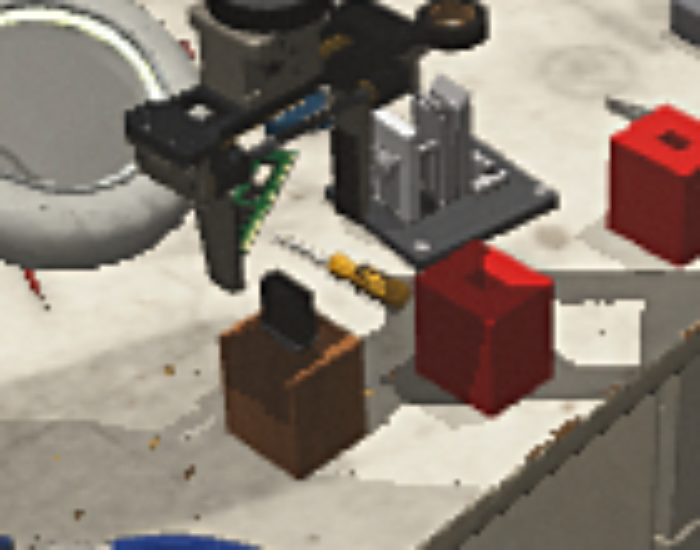

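Request:
servo_tool --series '[-0.04,0.2,-0.02,-0.002,0,0.2,0,0,0,0.15,0,0,0,0.08,0,0,0,0,0,0]'

```text
time_s: 10.1
tcp_pos: [450.9, 323.0, 174.7]
orientation: [-1.571, -0.0, -1.619]
wrist_force: [0.3, -0.5, 0.3]
gripper_width: 0.996
```

Request:
servo_tool --series '[0,0,0,0,0,0,0,0,0,0,0,0,0,0,0,0,0,0,0,0,0,0,0,0,0,0,0,0,0,0,0,0,0,0,0,0]' --grip 0 --force 40

```text
time_s: 11.0
tcp_pos: [450.7, 323.2, 174.7]
orientation: [-1.571, -0.0, -1.619]
wrist_force: [0.1, 0.5, 0.4]
gripper_width: 0.238
```

Request:
servo_tool --series '[0,0,0,0,0,0,0,0,0,0,0,0,0,0,0,0,0,0,0,0]'

```text
time_s: 11.5
tcp_pos: [450.8, 323.2, 174.6]
orientation: [-1.571, -0.0, -1.619]
wrist_force: [0.4, 0.5, -0.7]
gripper_width: 0.172
```

Request:
servo_tool --series '[0,-0.1,0,0,0,-0.2,0,0,0,-0.25,0,0,0,-0.25,0,0,0,-0.25,0,0,0,-0.15,0,0.02,0,0,0,0.0205,0,0,0,0,0,0,0,0]'

```text
time_s: 12.4
tcp_pos: [450.6, 323.1, 294.9]
orientation: [-1.571, -0.0, -1.745]
wrist_force: [-0.5, -0.7, -1.5]
gripper_width: 0.174
```

Run:
```python
from h import *
go([552,67.5,290],-1.746)
```

```text
tcp [450.6 323.1 294.9] rpy [-1.571 -0.    -1.745] F [-0.5 -0.7 -1.5] w 0.174 t 12.4
move mm x,y,z [234.2   4.9 144.1] spin 0.0005
```

Request:
servo_tool --series '[0.29,0,0.18,0,0.29,0,0.18,0,0.29,0,0.18,0,0.29,0,0.18,0,0.29,0,0.18,0,0.29,0,0.18,0,0.3,0,0.18,0,0.3,0,0.18,0,0,0,0,0,0,0,0,0,0,0,0,0]'

```text
time_s: 13.5
tcp_pos: [551.2, 68.3, 294.4]
orientation: [-1.572, 0.0, -1.745]
wrist_force: [-0.1, 0.3, -0.8]
gripper_width: 0.176
```

Run:
```python
from h import *
im=ctrl.capture('scene'); a=cv2.resize(im[160:250,245:325,::-1],None,fx=6,fy=6,interpolation=2)[:540]
cv2.imwrite('pics/s4.png',a)
go([552,67.5,275],-1.746)
for n in ['feeler','gap_mouth','stand']:
  print(n,[(w('scene',d['point']).round(1),round(d['conf'],2)) for d in ctrl.spot_point('scene',n)[:3]])
t=ctrl.sense()['tcp_pos']; print('tip pix crop',(np.array(proj('scene',t-[0,0,166.6]))-[245,160])*6)
yx=np.array([.985,-.174,0]);yy=np.array([.174,.985,0])
for s in([0,0,100],[0,-4.75,100],[18,0,100],[-18,0,100]): print(s,(np.array(proj('scene',np.array([552.5,70,s[2]])+yx*s[0]+yy*s[1]))-[245,160])*6)
```

```text
tcp [551.2  68.5 294.5] rpy [-1.572  0.    -1.745] F [ 0.8  0.8 -1.3] w 0.173 t 13.55
move mm x,y,z [ 0.9 19.5  1. ] spin 0.0003
feeler [(array([555.3,  66.9, 125.8]), 0.46)]
gap_mouth [(array([551.6,  72.7, 104.6]), 0.97), (array([ 5.019e+02, -3.153e+02,  2.000e-01]), 0.44)]
stand [(array([551.8,  71.9,   2.1]), 0.8)]
tip pix crop [196.24423513 186.71864979]
[0, 0, 100] [194.15862317 226.97023168]
[0, -4.75, 100] [200.43672619 224.23871846]
[18, 0, 100] [175.85991775 214.47243473]
[-18, 0, 100] [212.72092504 239.64806185]
```

View pics/s4.png

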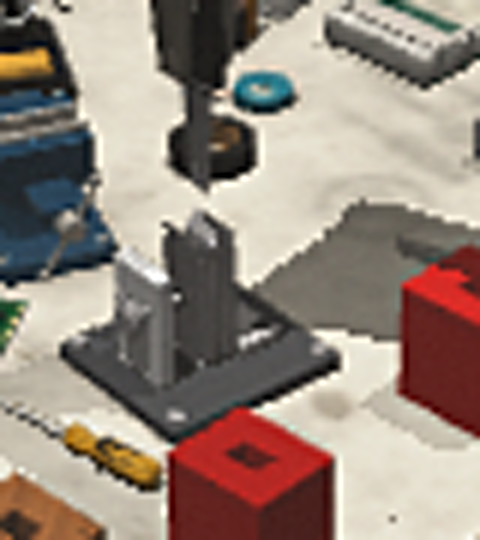

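The blade tip (crop 205,190) hangs over the notch between the plates (crop ~205,225); the picture and prediction agree.

Request:
servo_tool --series '[0,0.15,0.01,0,0,0.1,0,0,0,0.05,0,0,0,0.03,0,0,0,0,0,0]'

```text
time_s: 14.2
tcp_pos: [552.5, 67.6, 261.4]
orientation: [-1.571, -0.0, -1.746]
wrist_force: [0.7, -0.1, -0.8]
gripper_width: 0.17
```

Request:
servo_tool --series '[0,0.02,0,0,0,0.02,0,0,0,0.02,0,0,0,0,0,0]'

```text
time_s: 14.6
tcp_pos: [552.5, 67.5, 255.5]
orientation: [-1.571, -0.0, -1.746]
wrist_force: [0.4, 0.5, -1.0]
gripper_width: 0.169
```

Request:
servo_tool --series '[0,0.02,0,0,0,0.02,0,0,0,0,0,0]'

```text
time_s: 14.9
tcp_pos: [552.5, 67.5, 251.4]
orientation: [-1.571, -0.0, -1.747]
wrist_force: [-0.8, 0.9, -0.2]
gripper_width: 0.168
```

Request:
servo_tool --series '[0,0.02,0,0,0,0.02,0,0,0,0,0,0]'

```text
time_s: 15.2
tcp_pos: [552.6, 67.5, 247.4]
orientation: [-1.571, 0.0, -1.746]
wrist_force: [-0.2, -0.1, -1.4]
gripper_width: 0.171
```

Request:
servo_tool --series '[0,0.02,0,0,0,0.02,0,0,0,0,0,0]'

```text
time_s: 15.5
tcp_pos: [552.7, 67.7, 243.5]
orientation: [-1.571, 0.0, -1.747]
wrist_force: [-0.5, 0.8, -1.7]
gripper_width: 0.17
```

Request:
servo_tool --series '[0,0.02,0,0,0,0.01,0,0,0,0,0,0]'

```text
time_s: 15.8
tcp_pos: [552.8, 67.7, 240.6]
orientation: [-1.571, 0.0, -1.747]
wrist_force: [1.0, 2.1, -0.8]
gripper_width: 0.173
```

Request:
servo_tool --series '[0,0.01,0,0,0,0.01,0,0,0,0,0,0]'

```text
time_s: 16.1
tcp_pos: [552.9, 67.7, 238.8]
orientation: [-1.57, 0.001, -1.747]
wrist_force: [0.7, 4.5, 0.8]
gripper_width: 0.173
```

Request:
servo_tool --series '[-0.008,0,0,0,0,0,0,0]'

```text
time_s: 16.3
tcp_pos: [552.7, 68.1, 238.6]
orientation: [-1.571, -0.001, -1.746]
wrist_force: [0.4, 1.6, 0.3]
gripper_width: 0.172
```

Request:
servo_tool --series '[0,0.02,0,0,0,0,0,0]'

```text
time_s: 16.5
tcp_pos: [552.6, 68.2, 236.3]
orientation: [-1.571, -0.0, -1.746]
wrist_force: [-0.4, 2.0, -2.1]
gripper_width: 0.169
```

Request:
servo_tool --series '[-0.003,0.02,0,0,-0.003,0.01,0,0,0,0,0,0]'

```text
time_s: 16.8
tcp_pos: [552.6, 68.6, 233.3]
orientation: [-1.572, -0.001, -1.746]
wrist_force: [1.5, -1.3, -2.2]
gripper_width: 0.17
```

Request:
servo_tool --series '[-0.002,0.02,0,0,-0.001,0.01,0,0,0,0,0,0]'

```text
time_s: 17.1
tcp_pos: [552.8, 68.9, 230.5]
orientation: [-1.571, -0.001, -1.746]
wrist_force: [0.0, -2.4, -1.6]
gripper_width: 0.172
```

Request:
servo_tool --series '[0,0.02,0,0,0,0.01,0,0,0,0,0,0]'

```text
time_s: 17.4
tcp_pos: [552.9, 69.0, 227.5]
orientation: [-1.571, -0.0, -1.746]
wrist_force: [-0.2, -4.9, 1.0]
gripper_width: 0.17
```

Request:
servo_tool --series '[0,0.02,0,0,0,0.01,0,0,0,0,0,0]'

```text
time_s: 17.7
tcp_pos: [553.0, 69.1, 224.6]
orientation: [-1.571, -0.0, -1.746]
wrist_force: [-0.1, -4.0, 1.6]
gripper_width: 0.17
```

Request:
servo_tool --series '[0.005,0,0,0,0,0.02,0,0,0,0,0,0]'

```text
time_s: 18.0
tcp_pos: [553.1, 68.9, 222.7]
orientation: [-1.57, 0.001, -1.747]
wrist_force: [0.1, -1.8, 1.9]
gripper_width: 0.167
```

Request:
servo_tool --series '[0,0.02,0,0,0,0,0,0,0,0,0,0]'

```text
time_s: 18.3
tcp_pos: [553.2, 68.9, 220.9]
orientation: [-1.57, 0.001, -1.747]
wrist_force: [0.0, -1.6, 3.8]
gripper_width: 0.171
```

Request:
servo_tool --series '[0,0.02,0,0,0,0.01,0,0,0,0,0,0]'

```text
time_s: 18.6
tcp_pos: [553.4, 69.0, 218.1]
orientation: [-1.57, 0.001, -1.747]
wrist_force: [0.1, -0.9, 5.7]
gripper_width: 0.173
```

Request:
servo_tool --series '[0,0.02,0,0,0,0.01,0,0,0,0,0,0]'

```text
time_s: 18.9
tcp_pos: [553.5, 69.1, 215.4]
orientation: [-1.569, 0.001, -1.747]
wrist_force: [-0.7, -0.5, 7.3]
gripper_width: 0.168
```

Request:
servo_tool --series '[0,0,0,0,0,0,0,0,0,0,0,0,0,0,0,0,0,0,0,0,0,0,0,0]'

```text
time_s: 19.5
tcp_pos: [553.5, 69.1, 215.4]
orientation: [-1.569, 0.001, -1.747]
wrist_force: [0.2, -0.4, 7.9]
gripper_width: 0.172
```

Run:
```python
from h import *
im=ctrl.capture('scene'); a=cv2.resize(im[160:250,245:325,::-1],None,fx=6,fy=6,interpolation=2)
cv2.imwrite('pics/s5.png',a)
go([552,67.5,275],-1.746)
for n in ['feeler','gap_mouth','stand']:
  print(n,[(w('scene',d['point']).round(1),round(d['conf'],2)) for d in ctrl.spot_point('scene',n)[:2]])
```

```text
tcp [553.5  69.1 215.4] rpy [-1.569e+00  1.000e-03 -1.747e+00] F [ 1.1 -0.5  7.2] w 0.171 t 19.55
move mm x,y,z [  1.8 -59.6  -1.2] spin -0.0002
feeler [(array([556.6,  69.7,  11.1]), 0.59), (array([553.2,  73.4,  46.4]), 0.56)]
gap_mouth [(array([551. ,  74.7, 101. ]), 0.81)]
stand [(array([553.7,  71.5,   1.8]), 0.9)]
```

View pics/s5.png

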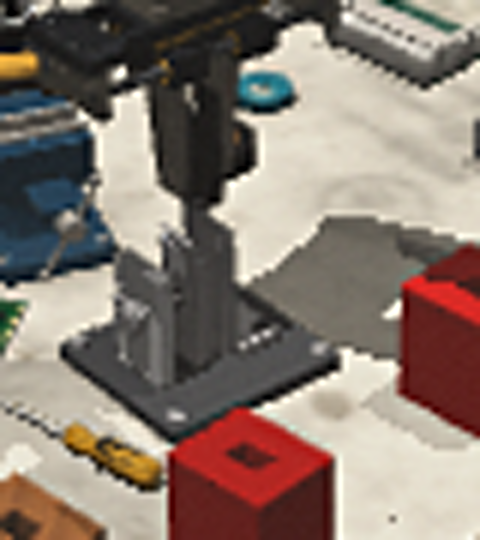

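```bash
python3 -c "
from plant import ctrl
print(ctrl.close_job()); s=ctrl.sense(); print(s['time_s'],s['tcp_pos'],s['wrist_force'])"
```

```text
the job is handed in; nothing more can be done
None
the job is handed in; nothing more can be done
```

The job is handed in, with the feeler held still in the gap and every check I could make consistent with a snug fit. The hand-in gave no verdict, and I could not read the key travel or plate deflection directly.

- **Keys:** I pressed large, then medium, then small, one at a time. Each press reached the bottom stop, with wrist forces of 28, 20 and 9 N at the same depth.
- **Feeler:** I took it by the handle from the wooden block; the two similar blocks are red, so I left them. I gripped it at 40 N and lifted it about 120 mm to clear the block. The gripper opening matched the 16 mm handle.
- **Insertion:** I lowered the blade upright, turned to match the stand. I shifted it about 1 mm when it rubbed first on the fixed plate, then about 0.5 mm back off the sprung one.
- **Final state:**
  - The pose is steady at about 19.5 s, with roughly 8 N of downward push and less than 1 N sideways.
  - The blade tip is about 49 mm above the worktop, where the blade is about 7.15 mm thick at the top of the straight plate faces. For a 3.5–6 mm gap that means the sprung plate is pushed back 1.2–3.7 mm, probably about 2 mm.
  - The last picture shows the blade upright between the plates.

**Disagreements:**
- The last network readings of the feeler's tip gave heights of 11 and 46 mm. Only the second fits the arm's measurement, so I relied on the arm.
- The network's gap position differed from my estimate by a few millimetres; the forces settled that.

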